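Slide the wood-slice mosaic into its case and lower the cover

ROBOT

A 7-joint arm with a two-finger parallel gripper is mounted at the origin on the work surface. World frame = base frame: x ahead of the robot, y to its left, z up, the work surface at z = 0. Lengths are in m, angles in rad, forces in N, time in s.
With the tool pointing down it reaches from about 0.425 to 0.925 m from the base axis. Payload 6.8 kg.
Tool frame: the origin (TCP) lies between the finger pads; the fingertips stand 17 mm ahead of it and the grasp point (between the pads) lies 2 mm behind it; z points along the fingers, x is the direction in which the jaws open and shut, and the axes are right-handed (so a half turn about z gives the same grasp; the last joint's range is limited). The gripper opens to 85 mm and grips with 20 to 120 N. Pads are 22 mm wide; open, the fingers measure 114 mm over their backs; the gripper's body (76 mm by 85 mm) begins 54 mm behind the grasp point. The pads swing forward as they close: fully open they stand 13 mm farther back than shut.
Start: joints at [1.129, 0.477, 0.022, 1.555, -0.011, 1.109, -0.083], TCP at [0.221, -0.638, 0.248] pointing down, gripper open.
Joint ranges: [-2.96, 2.96], [-0.34, 2.1], [-1.41, 1.46], [0.24, 2.44], [-1.37, 4.51], [0.17, 1.92], [-2.96, 2.96]. Speed limits (rad/s): [2.39, 2.39, 3.14, 3.14, 3.14, 3.14, 3.14].

INTERFACE

Orientations are given as a unit quaternion [w, x, y, z].
In Python, from station import readout, read_camera, get_calibration, bot, models gives the robot as it stands.
- The arm moves only by the tool carry_out, never from a script. Its argument "deltas" is a list of rows, each a list of 2 entries, a list of its own where there are three numbers: the shift along the tool's x, y, z in cm, then the turn about the tool's z in degrees. A call has 1 to 10 rows; each row is the pose to reach, as a shift and turn from the pose measured when the call began, along the tool's axes at that moment; what a row does not reach only later rows make up. A row lasts 1/8 s, in which the tool goes at most 62.5 mm and 10.7 degrees, less where a joint would pass 70% of its speed; a pose out of reach is approached as far as the arm can. A call with a gripper value outside its range is refused whole. "hand" is the opening, from 0 (shut) to 1 (fully open), set as the call begins (left out, the last holds). The fingers move at their own pace and stop on an object; "newtons" is the grip in N (left out, the last holds). Time passes only in rows, so rows that repeat a pose let the fingers close. It gives the time, the measured TCP pose, the force and the opening at its end, in the units of the state.
- readout.get_obs(): the state, without advancing time (a new reading comes with each control period).
- read_camera(name): name is "scene" or "top"; returns the picture (384x512x3 uint8, red, green, blue); there is no depth.
- get_calibration(name): a dict with "fov_y" (degrees; the focal length in pixels is half the picture's height over the tangent of half this angle, whatever the lens; pixels are square), "cx", "cy" (the principal point, pixels), "world_from_camera" (4x4, takes a point from camera to world coordinates). Camera axes: x right, y down, z forward; pixel columns grow to the right and rows downward; lengths in m; the calibration is good to about 2 mm. A picture is of the moment at which its call begins. get_calibration takes no time and is no camera call.
- bot.hand_in(): hands the job in, once; it reports no verdict.
Trained networks look in the newest picture that a camera, given by its name, has taken for a name from the list of things; names that differ only in an ending like _2 or _b are one class to them, and where a whole thing is asked for, a point or a joint stands for the part that bears it (a point fixed in the world has none). Each returns a list of dicts, best first, with "score" (0 to 1); they miss things now and then, are a little off and sometimes report something else, mostly with a low value. They report only what shows in the picture. A call takes as long as a camera call.
- models.spot_in(query, camera): "centre" ([row, column] in pixels, amid what is visible of it).
The state is a dict: "t": time; "q": joint angles; "joint_vel": joint speeds; "joint_torque": joint torques, N m; "eef_pos": TCP position; "tool_rot": TCP orientation; "contact_force": force on the tool from outside, world axes, zero at the start; "torque": the same for the moment, N m; "gripper_width": opening from 0.0 (shut) to 1.0 (fully open).
Only numpy, scipy, OpenCV 4.12 (cv2) and the standard library are available. Lean on these libraries where they do the work, as an engineer would, in place of code of your own. Each camera call takes 0.05 s, during which the arm holds its last target. There are 200 camera calls.

TASK

The finished wood-slice mosaic panel lies on the apron in front of its wooden case: slide it into the case until it is fully home against the end wall, flush with the mouth. Then lower the hinged cover gently all the way down onto its stop. Leave everything else on the bench where it is.

Things in the scene. Friction and masses are not known exactly. Their poses are not given: they have to be found in the camera images.
- panel: (all sizes here in mm) the finished mosaic: plywood board 120 (its x) by 150 (its y), 14 thick, corner radius 8, 0.2-0.35 kg, with ten branch slices 12 high glued on top, set back at least 11 from the 150-long sides and 6 from the ends. Origin: centre of the underside; z up. Starts loose on the apron outside the mouth, up to 20 off the case's centre line, turned up to 0.25 rad.
- case: (mm) wooden case fixed to the table: a pocket with end wall and two side walls (12 thick, tops 40 above the table) on a base board 8 thick that covers x -100..100, y -95..350 in its frame. Origin: on the table under the pocket's centre; the panel at home has its origin at x 0, y 0, z 8 here, axes parallel. Pocket inside: x -63..63, end wall face y = -75, open mouth y = 75.
- case_mouth (a point): (mm) middle of the pocket's mouth on the base board (case x 0, y 75, z 8); the panel goes in along the case's -y and is flush here when home. Lips along the side walls reach in to x = +-55, undersides 26.5 above the table, so it can only slide in. Two flared guides, tops 36 above the table, spread from the mouth's corners to about x = +-79 at y = 113.
- case_apron (a point): (mm) point on the bare loading apron (case x 0, y 210, z 8): the base board's flat top from y = 113 to 350, from which the panel is slid straight into the pocket.
- cover (a joint): (mm, rad) plywood cover 154 by 162, 8 thick, hinged on the case's +x side wall. 0 = down on its stop over the pocket (underside 41 above the table), pi/2 = upright, limit 1.95. Starts open at 1.5 to 1.8. The hinge is stiff (0.22 N m friction): the cover stays where it is left and takes 1 to 3 N at the tab to move.
- cover_hinge (a point): (mm) middle of the hinge line, at x 76, y -6, z 41 in the case's frame; the line is parallel to the case's y. The cover's underside lies in a plane through this line.
- cover_tab (a point): (mm) on the outer face (the top face when down) of the dark tab at the middle of the cover's free edge, 170 from the hinge line. The tab is 50 wide along the hinge direction, 8 thick, and ends 182 from the hinge line. With the cover upright this face looks to the case's +x, away from the pocket, and the tab is the highest part.
- slice_big: (mm) bystander: loose sawn branch slice lying flat, 72 across, 26 high; origin: centre of underside
- slice_mid: (mm) bystander: loose branch slice, 48 across, 34 high; origin: centre of underside
- slice_tall: (mm) bystander: loose branch slice standing on end behind the case, 40 across, 48 high; origin: centre of underside
- bowl: (mm) bystander: white china bowl, 112 across, 70 high; origin: centre of underside
- glue: (mm) bystander: white glue bottle with a cap, 60 across, 160 high; origin: centre of underside
- awl: (mm) bystander: awl with wooden handle, lying; origin: underside
- jar: (mm) bystander: glass jar with steel lid, 72 across, 90 high; origin: centre of underside
- mallet: (mm) bystander: wooden mallet, lying; origin: underside

How it is judged:
On the way, in this order (a step that is already met when the one before it is completed fails the run):
1. the panel is fully home in the case while the cover still stands open (above 0.8 rad) (y of panel in the frame of case between -0.005 and 0.005 m and x of panel in the frame of case between -0.005 and 0.005 m and z of panel in the frame of case below 0.012 m and angle between the y axis of panel and the y axis of case, either way round below 0.05 rad and linear speed of panel below 0.01 m/s and value of joint cover above 0.8 rad), for 0.2 s.
2. the cover is down on its stop (value of joint cover below 0.04 rad), for 0.2 s.
At the end, for the whole second after the job is handed in: The panel lies flat, at rest and fully home in the case (within 5 mm along and across the pocket, within 0.05 rad of square) and the cover is down on its stop (below 0.04 rad) (y of panel in the frame of case between -0.005 and 0.005 m and x of panel in the frame of case between -0.005 and 0.005 m and z of panel in the frame of case below 0.012 m and angle between the y axis of panel and the y axis of case, either way round below 0.05 rad and linear speed of panel below 0.01 m/s and value of joint cover below 0.04 rad); the robot touches nothing.
It fails at once if the cover is slammed: faster than 1.5 rad/s in its last 0.3 rad (value of joint cover below 0.3 rad and velocity of joint cover below -1.5 rad/s).
It fails at once if a bystander is moved by more than 30 mm (distance of any of slice_big, slice_mid, slice_tall, bowl, glue, awl, jar, mallet from where it was at the start of the episode above 0.03 m).
It also fails if it takes over 72 s, if anything falls off the work surface, if the arm or the gripper's body presses on something with over 40 N, if the wrist force passes 120 N, or if a joint passes its speed limit or range.

## Working session

There is one attempt and no reset: what is moved stays moved. The work goes in short steps, Python scripts to look and compute and a tool call to move; the robot and the scene stay as the last step left them, time stands still between calls to the robot, and variables do not carry over. Pictures are saved under pics/ and viewed, about 8 in all and at most 12, crops included, and the job is handed in when it is done.

Besides the shell and the picture viewer there is one more tool, called after "Emit:" by a JSON object that holds its "method" and its "body", one argument or row to a line. carry_out: Moves the arm, as the interface text tells. Its arguments: {"type":"object","properties":{"deltas":{"type":"array"},"hand":{"type":"number"},"newtons":{"type":"number"}},"required":["deltas"]}

```bash
ls; mkdir -p pics; python3 - <<'E'
from station import readout, read_camera, get_calibration, bot, models
import cv2,numpy as np
np.set_printoptions(precision=4,suppress=True)
for c in ["scene","top"]:
    im=read_camera(c); cv2.imwrite(f"pics/{c}0.png",cv2.resize(im[:,:,::-1],(800,600),interpolation=cv2.INTER_CUBIC))
    k=get_calibration(c); print(c,k["fov_y"],k["cx"],k["cy"]);print(np.array(k["world_from_camera"]))
    for n in ["panel","case","cover","cover_tab","case_mouth"]:
        print(n,[(np.round(d["centre"]),round(d["score"],2)) for d in models.spot_in(n,c)[:2]])
o=readout.get_obs(); print(o)
E
```

```text
pics
scene 53.27874322350496 253.69291466083 192.9518545439787
[[ 0.722   0.5445 -0.4269  1.1017]
 [ 0.6918 -0.5796  0.4307 -0.5065]
 [-0.013  -0.6063 -0.7952  1.0845]
 [ 0.      0.      0.      1.    ]]
panel [(array([191., 260.]), 0.89), (array([229., 222.]), 0.29)]
case [(array([219., 220.]), 0.6)]
cover [(array([233., 221.]), 0.55)]
cover_tab [(array([229., 219.]), 0.64)]
case_mouth [(array([220., 219.]), 0.69), (array([200., 188.]), 0.66)]
top 53.460684616407306 260.5069501233551 188.42319098977094
[[-0.0044 -0.9907  0.136   0.3973]
 [-0.9999  0.003  -0.0104  0.0248]
 [ 0.0099 -0.136  -0.9907  1.1152]
 [ 0.      0.      0.      1.    ]]
panel [(array([193., 231.]), 0.84)]
case [(array([201., 296.]), 0.55)]
cover [(array([160., 325.]), 0.8), (array([193., 230.]), 0.54)]
cover_tab [(array([158., 324.]), 0.8)]
case_mouth [(array([197., 294.]), 0.74)]
{'t': 0.6, 'q': array([ 1.1289,  0.477 ,  0.0224,  1.5554, -0.0115,  1.1093, -0.0831]), 'joint_vel': array([ 0.0008,  0.0001, -0.0005,  0.0005,  0.0003,  0.0006, -0.0014]), 'joint_torque': array([  0.0001, -59.6008,   1.6058, -28.1416,   0.0125,   0.0019,
         0.    ]), 'eef_pos': array([ 0.2212, -0.6377,  0.2483]), 'tool_rot': array([ 0.    ,  0.8147, -0.5798,  0.    ]), 'contact_force': array([-0.4639,  0.5874,  0.448 ]), 'torque': array([-0.0182, -0.0193,  0.0252]), 'gripper_width': 0.9988440028007074}
```

View pics/scene0.png

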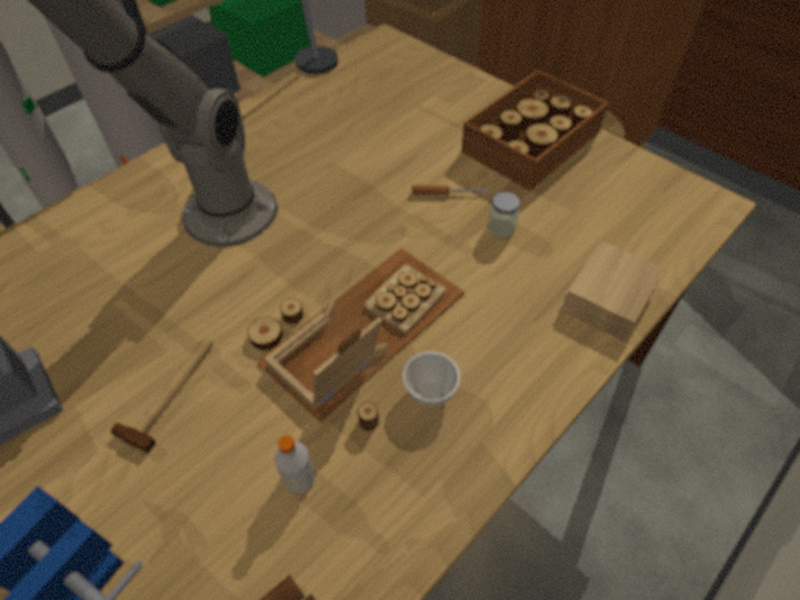

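View pics/top0.png

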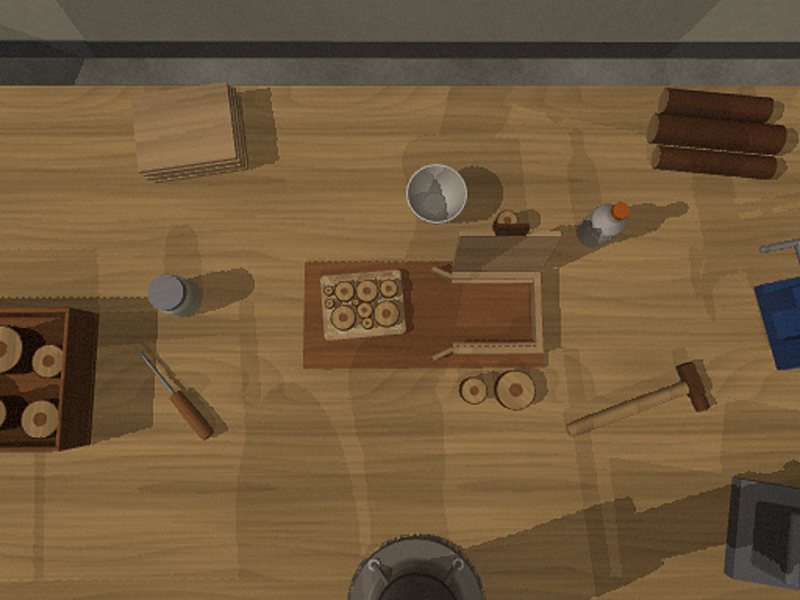

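The scene view shows the panel lying on the apron and the cover standing open on the far side. In the top view the case's +y points left, with the board corners near (305,262), (303,367) and (546,367) and the panel centre near (364,305). I'll zoom in to measure.

```bash
cat > h.py <<'E'
from station import readout, read_camera, get_calibration, bot, models
import cv2,numpy as np
np.set_printoptions(precision=4,suppress=True)
def ray(px,c,z):
    k=get_calibration(c);T=np.array(k["world_from_camera"]);f=192/np.tan(np.radians(k["fov_y"]/2))
    d=T[:3,:3]@np.array([(px[0]-k["cx"])/f,(px[1]-k["cy"])/f,1]);return T[:3,3]+d*(z-T[2,3])/d[2]
def proj(P,c):
    k=get_calibration(c);T=np.linalg.inv(np.array(k["world_from_camera"]));f=192/np.tan(np.radians(k["fov_y"]/2))
    p=np.atleast_2d(P)@T[:3,:3].T+T[:3,3];return p[:,:2]/p[:,2:]*f+[k["cx"],k["cy"]]
def crop(c,x0,y0,x1,y1,s,name):
    im=read_camera(c)[:,:,::-1];cv2.imwrite(name,cv2.resize(im[y0:y1,x0:x1],None,fx=s,fy=s,interpolation=cv2.INTER_CUBIC))
E
python3 - <<'E'
from h import *
crop("top",180,135,370,245,4,"pics/c1.png")
for p in [(305,262),(303,367),(546,367)]: print(ray(np.array(p)*.64,"top",.008))
for p in [(320,276),(402,270),(408,333),(326,341)]: print(ray(np.array(p)*.64,"top",.022))
E
```

```text
[0.6116 0.2054 0.008 ]
[0.4149 0.2054 0.008 ]
[ 0.413  -0.2434  0.008 ]
[0.5824 0.1748 0.022 ]
[0.5933 0.0224 0.022 ]
[0.4759 0.0118 0.022 ]
[0.4618 0.162  0.022 ]
```

View pics/c1.png

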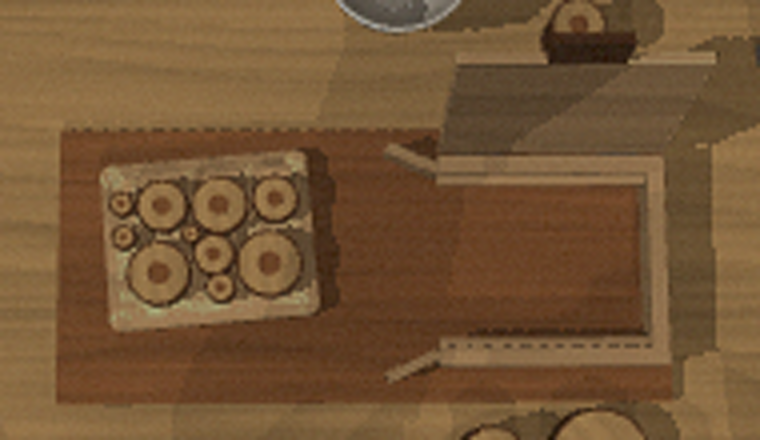

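```bash
cat >> h.py <<'E'
from scipy.optimize import least_squares
def fit(obj,pix,c,x0):
    obj=np.array(obj)/1000.;pix=np.array(pix,float)
    def w(v):
        s,co=np.sin(v[2]),np.cos(v[2]);return np.c_[v[0]+co*obj[:,0]-s*obj[:,1],v[1]+s*obj[:,0]+co*obj[:,1],obj[:,2]]
    r=least_squares(lambda v:(proj(w(v),c)-pix).ravel(),x0,x_scale=[.01,.01,.05]);return r.x,r.fun
E
python3 - <<'E'
from h import *
C=lambda l:np.array(l)/4+[180,135]-.125
v,f=fit([(100,350,8),(-100,350,8),(-100,-95,8),(75,-87,40),(-75,-87,40),(-75,75,40)],C([(62,130),(57,403),(672,402),(663,156),(669,363),(441,363)]),"top",[.5,-.14,0])
print("case",v,f)
p,f=fit([(60,75,22),(60,-75,22),(-60,-75,22),(-60,75,22)],C([(100,170),(304,150),(320,312),(110,332)]),"top",[.5,.1,0])
print("panel",p,f)
R=np.array([[np.cos(v[2]),-np.sin(v[2])],[np.sin(v[2]),np.cos(v[2])]])
print("panel in case",R.T@(p[:2]-v[:2]),p[2]-v[2])
for n,z in [("cover_tab",.2),("glue",.08),("bowl",.06),("slice_tall",.048)]:
    d=models.spot_in(n,"top"); 
    if d: q=d[0]["centre"][::-1]; w=ray(q,"top",z); print(n,d[0]["score"],w,"case",R.T@(w[:2]-v[:2]))
# cover angle: tab end (r=182, outer/inner) image pts in top and predicted
for th in np.arange(1.4,1.85,.1):
  P=[]
  for r,yy,off in [(162,-87,0),(162,75,0),(182,-31,0),(182,19,0),(182,-6,8)]:
    x=76+r*np.cos(th)+off*np.sin(th);z=41+r*np.sin(th)-off*np.cos(th)
    xy=v[:2]+R@np.array([x,yy])/1000;P.append([*xy,z/1000])
  print(round(th,2),(((proj(P,"top")-[180,135])+.125)*4).round().tolist(),(proj(P,"scene")*800/512).round().tolist())
E
```

```text
case [ 0.5126 -0.1443 -0.0013] [-0.2364 -0.1614 -0.3929 -0.0845  0.1185 -0.2909  0.1422 -0.3969  0.4262
  0.3545 -0.0679  0.5105]
panel [0.5286 0.0955 0.0905] [-0.3675 -0.4472  0.0942 -0.1799 -0.0093  0.3386  0.2796  0.2693]
panel in case [0.0157 0.2398] 0.09182892065749194
glue 0.93 [ 0.6677 -0.3337  0.08  ] case [ 0.1554 -0.1893]
bowl 0.68 [ 0.7319 -0.0436  0.06  ] case [0.2192 0.101 ]
slice_tall 0.47 [ 0.6894 -0.1676  0.048 ] case [ 0.1769 -0.0231]
1.4 [[722.0, 63.0], [459.0, 63.0], [638.0, 50.0], [556.0, 50.0], [596.0, 38.0]] [[310.0, 367.0], [376.0, 311.0], [334.0, 342.0], [355.0, 324.0], [348.0, 336.0]]
1.5 [[724.0, 88.0], [460.0, 88.0], [640.0, 78.0], [557.0, 79.0], [598.0, 66.0]] [[304.0, 360.0], [370.0, 306.0], [327.0, 335.0], [348.0, 318.0], [341.0, 329.0]]
1.6 [[725.0, 114.0], [461.0, 114.0], [641.0, 108.0], [558.0, 108.0], [599.0, 95.0]] [[297.0, 355.0], [364.0, 301.0], [320.0, 329.0], [341.0, 312.0], [334.0, 323.0]]
1.7 [[726.0, 140.0], [461.0, 141.0], [642.0, 138.0], [558.0, 139.0], [600.0, 125.0]] [[292.0, 350.0], [358.0, 297.0], [313.0, 324.0], [334.0, 307.0], [327.0, 317.0]]
1.8 [[726.0, 167.0], [461.0, 167.0], [641.0, 169.0], [558.0, 169.0], [600.0, 156.0]] [[286.0, 346.0], [352.0, 293.0], [307.0, 319.0], [328.0, 303.0], [320.0, 313.0]]
```

```bash
cat >> h.py <<'E'
from scipy.spatial.transform import Rotation as Ro
V=np.array([.5126,-.1443,-.0013])
def to_world(x,y):  # case mm -> world m
    c,s=np.cos(V[2]),np.sin(V[2]);x,y=x/1000,y/1000;return np.array([V[0]+c*x-s*y,V[1]+s*x+c*y])
def delta(x,y,z,yaw=None): # case mm, TCP height mm, yaw deg of tool x in case
    o=readout.get_obs();w,a,b,c=o["tool_rot"];R=Ro.from_quat([a,b,c,w]).as_matrix()
    d=R.T@(np.r_[to_world(x,y),z/1000]-o["eef_pos"])*100
    cur=np.degrees(np.arctan2(R[1,0],R[0,0])-V[2]);t=0 if yaw is None else -((yaw-cur+180)%360-180)
    print("d cm",d.round(2),"turn",round(t,1),"yaw now",round(cur,1),"F",o["contact_force"].round(1),"t",o["t"])
def where():
    o=readout.get_obs();c,s=np.cos(V[2]),np.sin(V[2]);d=(o["eef_pos"][:2]-V[:2])*1000
    print("tcp case mm",np.round([c*d[0]+s*d[1],-s*d[0]+c*d[1],o["eef_pos"][2]*1000],1))
E
python3 -c "
from h import *
delta(102,240,348,-90)"
```

```text
d cm [-56.38 -61.23  -9.97] turn 19.2 yaw now -70.8 F [-0.6  0.2  0.2] t 0.85
```

Emit:
{"method": "carry_out", "body": {
  "deltas": [
    [[0, 0, -6], 10],
    [[0, 0, -10], 19.1],
    [[-5, -5.4, -10], 19.1],
    [[-9, -9.7, -10], 19.1],
    [[-13, -14, -10], 19.1],
    [[-17, -18.4, -10], 19.1],
    [[-21, -22.7, -10], 19.1],
    [[-25, -27, -10], 19.1],
    [[-29, -31.3, -10], 19.1],
    [[-33, -35.6, -10], 19.1]
  ],
  "hand": 1
}}

```text
t: 2.1
eef_pos: [0.45, -0.2076, 0.3487]
tool_rot: [-0.0, 0.707, -0.707, 0.001]
contact_force: [0.6, -0.9, -0.2]
gripper_width: 0.999
```

```bash
python3 -c "
from h import *
delta(102,240,60,-90);where()"
```

```text
d cm [-30.33 -16.47  28.87] turn 0.1 yaw now -89.9 F [ 0.6 -0.9 -0.2] t 2.1
tcp case mm [-62.5 -63.4 348.7]
```

Emit:
{"method": "carry_out", "body": {
  "deltas": [
    [[-5, -2.8, 0], 0],
    [[-10, -5.5, 0], 0],
    [[-15, -8.2, 0], 0],
    [[-20, -11, 0], 0],
    [[-25, -13.7, 0], 0],
    [[-30.3, -16.5, 0], 0],
    [[-30.3, -16.5, 6], 0],
    [[-30.3, -16.5, 12], 0],
    [[-30.3, -16.5, 18], 0],
    [[-30.3, -16.5, 24], 0]
  ]
}}

```text
t: 3.35
eef_pos: [0.6154, 0.0951, 0.1072]
tool_rot: [0.0, -0.707, 0.707, -0.001]
contact_force: [1.1, -0.0, 0.1]
gripper_width: 1.0
```

Emit:
{"method": "carry_out", "body": {
  "deltas": [
    [[0, 0, 2], 0],
    [[0, 0, 5], 0],
    [[0, 0, 6.4], 0],
    [[0, 0, 6.4], 0]
  ]
}}

```text
t: 3.85
eef_pos: [0.615, 0.0949, 0.0425]
tool_rot: [-0.0, -0.707, 0.707, -0.0]
contact_force: [-0.7, 0.4, -0.1]
gripper_width: 0.998
```

```bash
python3 -c "
from h import *
delta(102,240,30,-90);where()
crop('top',180,135,370,245,4,'pics/c2.png')"
```

```text
d cm [-0.06  0.01  1.25] turn 0.1 yaw now -89.9 F [-0.7  0.4 -0.1] t 3.85
tcp case mm [102.1 239.4  42.5]
```

View pics/c2.png

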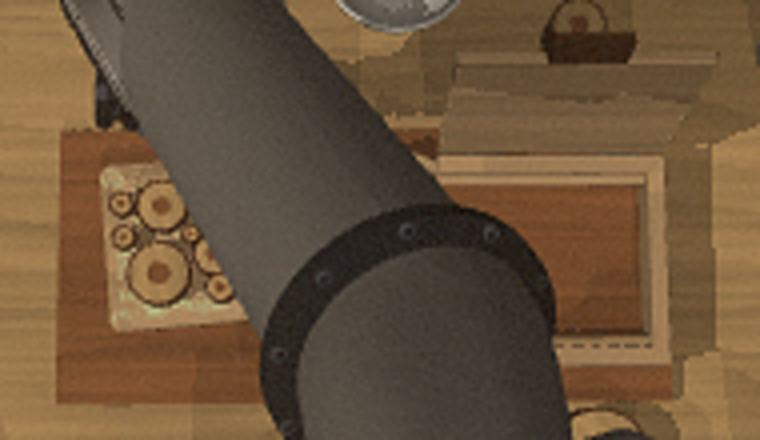

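The elbow hides most of the panel in this view, and one finger shows clear of the board edge near (115,110). I'll go down and find the fingertip height by contact.

Emit:
{"method": "carry_out", "body": {
  "deltas": [
    [[0, 0, 0.7], 0],
    [[0, 0, 1.2], 0],
    [[0, 0, 1.4], 0],
    [[0, 0, 1.6], 0]
  ]
}}

```text
t: 4.4
eef_pos: [0.6158, 0.0951, 0.0276]
tool_rot: [0.001, -0.707, 0.707, -0.001]
contact_force: [0.3, 0.3, 0.2]
gripper_width: 1.002
```

Emit:
{"method": "carry_out", "body": {
  "deltas": [
    [[0, 0, 0.2], 0],
    [[0, 0, 0.4], 0],
    [[0, 0, 0.4], 0]
  ]
}}

```text
t: 4.78
eef_pos: [0.6157, 0.0951, 0.0234]
tool_rot: [0.001, -0.707, 0.707, -0.001]
contact_force: [-0.3, -0.6, 0.2]
gripper_width: 1.003
```

Emit:
{"method": "carry_out", "body": {
  "deltas": [
    [[0, 0, 0.2], 0],
    [[0, 0, 0.4], 0],
    [[0, 0, 0.6], 0],
    [[0, 0, 0.7], 0]
  ]
}}

```text
t: 5.28
eef_pos: [0.6157, 0.0951, 0.0162]
tool_rot: [0.0, -0.707, 0.707, -0.001]
contact_force: [0.2, 0.3, 0.1]
gripper_width: 1.001
```

Emit:
{"method": "carry_out", "body": {
  "deltas": [
    [[0, 0.6, 0], 0],
    [[0, 1.2, 0], 0],
    [[0, 1.8, 0], 0],
    [[0, 2.3, 0], 0],
    [[0, 2.8, 0], 0],
    [[0, 3.2, 0], 0],
    [[0, 3.2, 0], 0]
  ]
}}

```text
t: 6.15
eef_pos: [0.5832, 0.0952, 0.0161]
tool_rot: [-0.0, 0.707, -0.707, 0.001]
contact_force: [0.2, 0.2, 0.4]
gripper_width: 1.005
```

```bash
python3 -c "
from h import *
where();delta(102,240,16,-90)
im=read_camera('top');im2=read_camera('scene')
a=cv2.resize(im[135:245,180:330],(600,440),interpolation=2);b=cv2.resize(im2[140:260,160:310],(200*3,160*3),interpolation=2)[:440]
cv2.imwrite('pics/c3.png',cv2.resize(b,(800,587))[:,:,::-1])"
```

```text
tcp case mm [ 70.3 239.6  16.1]
d cm [-0.04 -3.17  0.02] turn 0.1 yaw now -89.9 F [0.2 0.2 0.4] t 6.15
```

View pics/c3.png

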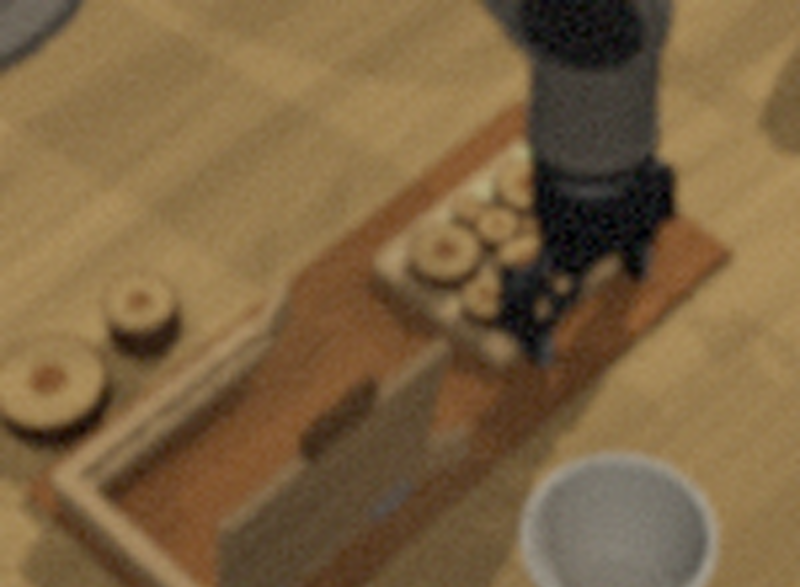

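The scene view shows the finger against the panel's far long side near (530,330), with the panel now looking parallel to the board. I'll back off, lift and move behind the panel.

Emit:
{"method": "carry_out", "body": {
  "deltas": [
    [[0, -1.5, 0], 0],
    [[0, -3, 0], 0],
    [[0, -3, -6], 0],
    [[0, -3, -12], 0],
    [[-6, -1, -12], -10],
    [[-10.3, 3, -12], -20],
    [[-10.3, 7, -12], -30],
    [[-10.3, 7.0, -12], -40],
    [[-10.3, 7.0, -12], -50],
    [[-10.3, 7.0, -12], -60]
  ]
}}

```text
t: 7.5
eef_pos: [0.5146, 0.1984, 0.1363]
tool_rot: [-0.0, 0.967, -0.256, 0.001]
contact_force: [0.1, 0.0, 0.1]
gripper_width: 1.002
```

```bash
python3 -c "
from h import *
print(readout.get_obs()['q']);where();delta(0,348,60,0)
crop('top',180,135,370,245,4,'pics/c4.png')"
```

```text
[ 0.0348  0.4939 -0.6585  1.9196  0.3951  0.8574 -1.3476]
tcp case mm [  1.5 342.7 136.3]
d cm [-0.41 -0.38  7.63] turn -29.6 yaw now -29.6 F [0.1 0.  0.1] t 7.5
```

View pics/c4.png

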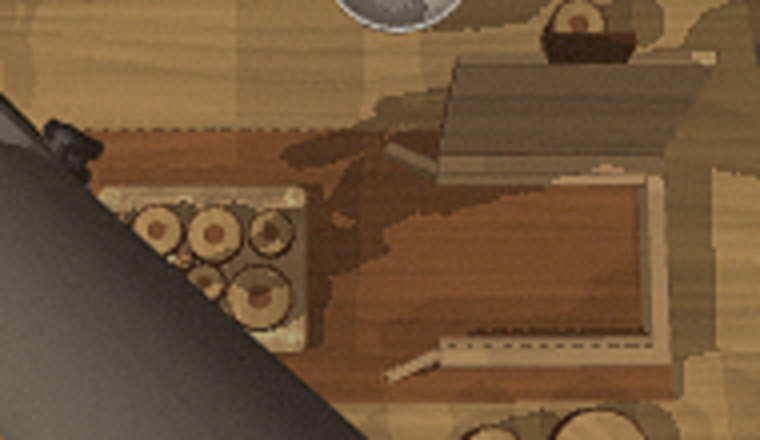

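The panel is now square. Its far edge is at row 188, its front edge at column 304 and its near edge at row 352. Converting these to case coordinates.

```bash
python3 -c "
from h import *
for p in [(200,188),(304,270),(290,352),(96,270)]:
    w=ray(np.array(p)/4+[180,135]-.125,'top',.022);print((w[:2]-V[:2])*1000)
"
```

```text
[ 54.212  246.2566]
[ -5.7333 171.0507]
[-64.5522 181.2167]
[ -5.2234 320.5831]
```

Emit:
{"method": "carry_out", "body": {
  "deltas": [
    [[-0.4, -0.5, 0], -10],
    [[-0.4, -0.5, 0], -20],
    [[-0.4, -0.5, 0], -29.6],
    [[-0.4, -0.5, 4], -29.6],
    [[-0.4, -0.5, 8], -29.6],
    [[-0.4, -0.5, 8], -29.6]
  ]
}}

```text
t: 8.3
eef_pos: [0.5126, 0.2036, 0.0539]
tool_rot: [0.001, 1.0, 0.001, -0.002]
contact_force: [-0.1, -0.5, 1.0]
gripper_width: 1.0
```

```bash
python3 -c "
from h import *
where();delta(0,348,16,0)
crop('scene',160,130,320,250,5,'pics/c5.png')"
```

```text
tcp case mm [ -0.4 347.9  53.9]
d cm [ 0.06 -0.02  3.79] turn 0.2 yaw now 0.2 F [-0.1 -0.5  1. ] t 8.3
```

View pics/c5.png

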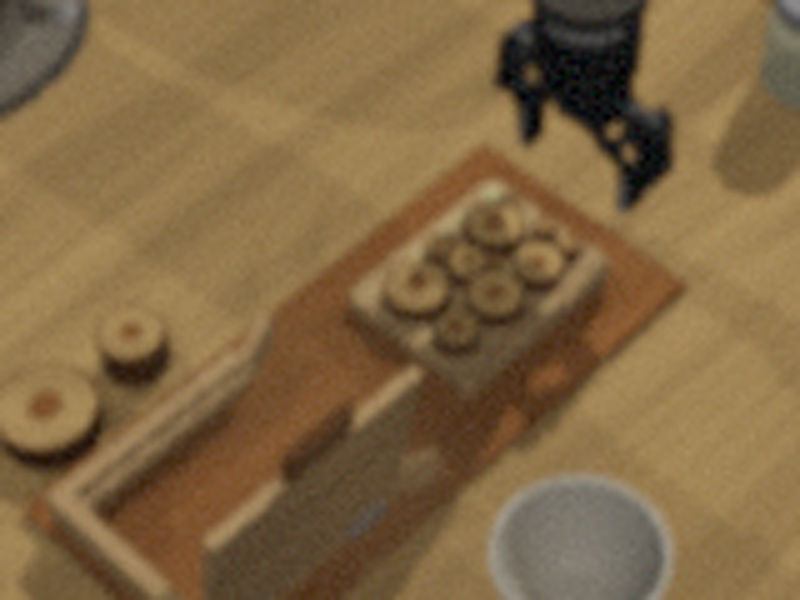

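The gripper hangs behind the panel's rear end. The panel's centre is at about case (-5, 246) mm. I'll lower and start the push.

Emit:
{"method": "carry_out", "body": {
  "deltas": [
    [[-0.2, 0, 1.5], 0],
    [[-0.2, 0, 3], 0],
    [[-0.2, 0, 3.8], 0],
    [[-0.2, 0, 3.8], 0],
    [[-0.2, 1.5, 3.8], 0],
    [[-0.2, 3, 3.8], 0],
    [[-0.2, 4.5, 3.8], 0],
    [[-0.1, 6, 3.8], 0],
    [[0, 7.5, 3.8], 0],
    [[0.1, 9, 3.8], 0]
  ]
}}

```text
t: 9.6
eef_pos: [0.5151, 0.1135, 0.0179]
tool_rot: [0.0, 1.0, 0.001, 0.0]
contact_force: [-0.3, 1.1, 0.8]
gripper_width: 1.001
```

Emit:
{"method": "carry_out", "body": {
  "deltas": [
    [[0, 1.5, 0], 0],
    [[0, 3, 0], 0],
    [[0, 4.5, 0], 0],
    [[0, 6, 0], 0],
    [[0, 7.5, 0], 0],
    [[0, 9, 0], 0],
    [[0, 10, 0], 0]
  ]
}}

```text
t: 10.48
eef_pos: [0.5152, 0.0121, 0.0178]
tool_rot: [0.0, 1.0, 0.001, -0.0]
contact_force: [-0.3, 1.0, 0.2]
gripper_width: 1.0
```

```bash
python3 -c "
from h import *
where();delta(0,92,16,0)"
```

```text
tcp case mm [  2.4 156.4  17.8]
d cm [-0.26  6.44  0.18] turn 0.2 yaw now 0.2 F [-0.3  1.   0.2] t 10.475
```

Emit:
{"method": "carry_out", "body": {
  "deltas": [
    [[-0.1, 1, 0.1], 0],
    [[-0.2, 2, 0.1], 0],
    [[-0.2, 3, 0.1], 0],
    [[-0.2, 4, 0.1], 0],
    [[-0.2, 5, 0.1], 0],
    [[-0.2, 5.6, 0.1], 0],
    [[-0.2, 5.6, 0.1], 0]
  ]
}}

```text
t: 11.35
eef_pos: [0.5132, -0.0447, 0.0167]
tool_rot: [0.001, 1.0, 0.0, -0.0]
contact_force: [-0.4, -0.9, 0.2]
gripper_width: 1.003
```

Emit:
{"method": "carry_out", "body": {
  "deltas": [
    [[0, 0.3, 0], 0],
    [[0, 0.5, 0], 0],
    [[0, 0.5, 0], 0]
  ]
}}

```text
t: 11.72
eef_pos: [0.5133, -0.0497, 0.0168]
tool_rot: [0.001, 1.0, 0.0, -0.0]
contact_force: [-0.9, 0.3, 0.5]
gripper_width: 1.0
```

Emit:
{"method": "carry_out", "body": {
  "deltas": [
    [[0, 0.2, 0], 0],
    [[0, 0.3, 0], 0],
    [[0, 0.3, 0], 0]
  ]
}}

```text
t: 12.1
eef_pos: [0.5133, -0.0528, 0.0168]
tool_rot: [0.001, 1.0, 0.0, -0.0]
contact_force: [1.1, 0.3, 0.6]
gripper_width: 0.998
```

```bash
python3 -c "
from h import *
where();delta(0,92,16,0)
im=read_camera('top');im2=read_camera('scene')
a=cv2.resize(im[140:240,230:360],(780,600),interpolation=2)[:,:]
b=cv2.resize(im2[170:270,150:280],(780,600),interpolation=2)
cv2.imwrite('pics/c6.png',np.vstack([a[:300],a[300:]])[:,:,::-1]);cv2.imwrite('pics/c6b.png',b[:,:,::-1])"
```

```text
tcp case mm [ 0.6 91.5 16.8]
d cm [-0.06 -0.05  0.08] turn 0.1 yaw now 0.1 F [1.1 0.3 0.6] t 12.1
```

View pics/c6.png

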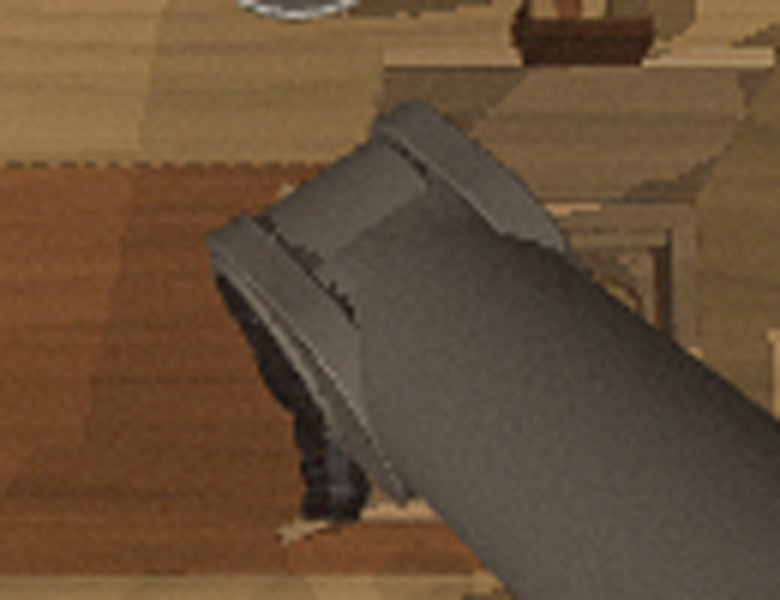

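The panel is deep in the pocket, visible near (630,290). I'll creep forward until I feel the end wall.

Emit:
{"method": "carry_out", "body": {
  "deltas": [
    [[0, 0.1, 0], 0],
    [[0, 0.2, 0], 0],
    [[0, 0.3, 0], 0],
    [[0, 0.3, 0], 0]
  ]
}}

```text
t: 12.7
eef_pos: [0.5133, -0.056, 0.0168]
tool_rot: [0.001, 1.0, 0.0, -0.0]
contact_force: [0.7, 0.9, -0.5]
gripper_width: 0.997
```

Emit:
{"method": "carry_out", "body": {
  "deltas": [
    [[0, 0.1, 0], 0],
    [[0, 0.2, 0], 0],
    [[0, 0.2, 0], 0]
  ]
}}

```text
t: 13.08
eef_pos: [0.5133, -0.0576, 0.0168]
tool_rot: [0.0, 1.0, 0.0, -0.0]
contact_force: [-0.4, 2.7, -0.7]
gripper_width: 0.995
```

Emit:
{"method": "carry_out", "body": {
  "deltas": [
    [[0, 0.1, 0], 0],
    [[0, 0.1, 0], 0],
    [[0, 0.1, 0], 0]
  ]
}}

```text
t: 13.45
eef_pos: [0.5133, -0.0576, 0.0168]
tool_rot: [-0.0, 1.0, 0.001, -0.0]
contact_force: [-0.3, 4.3, -0.4]
gripper_width: 0.999
```

Emit:
{"method": "carry_out", "body": {
  "deltas": [
    [[0, 0.1, 0], 0],
    [[0, 0.2, 0], 0],
    [[0, 0.2, 0], 0]
  ]
}}

```text
t: 13.82
eef_pos: [0.5133, -0.0577, 0.0169]
tool_rot: [-0.001, 1.0, 0.001, 0.0]
contact_force: [-0.8, 7.8, -0.6]
gripper_width: 1.005
```

At y=86.7 the tool stalled while the force rose to 7.8 N, which fits the panel home against the wall with a finger half-width of about 11.7 mm. I'll retreat, lift and check.

Emit:
{"method": "carry_out", "body": {
  "deltas": [
    [[0, -2, 0], 0],
    [[0, -5, 0], 0],
    [[0, -7, -4], 0],
    [[0, -7, -10], 0],
    [[0, -7, -16], 0],
    [[0, -7, -22], 0],
    [[0, -7, -28], 0],
    [[0, -7, -31], 0]
  ]
}}

```text
t: 14.82
eef_pos: [0.5139, 0.0108, 0.3306]
tool_rot: [-0.0, 1.0, 0.0, 0.002]
contact_force: [-0.1, 0.0, 0.2]
gripper_width: 1.001
```

Emit:
{"method": "carry_out", "body": {
  "deltas": [
    [[6, -6, 0], 0],
    [[12, -10, 0], 0],
    [[16, -10, 0], 0],
    [[16, -10, 0], 0]
  ],
  "hand": 0
}}

```text
t: 15.32
eef_pos: [0.6762, 0.111, 0.3288]
tool_rot: [-0.001, 1.0, 0.0, 0.001]
contact_force: [-0.5, 0.3, -0.0]
gripper_width: 0.147
```

```bash
python3 -c "
from h import *
where();delta(155,-6,320,0)
im=read_camera('top');im2=read_camera('scene')
a=cv2.resize(im[135:245,270:370],(400,440),interpolation=2)
b=cv2.resize(im2[190:270,160:250],(400,356),interpolation=2);b=np.vstack([b,np.zeros((84,400,3),np.uint8)])
cv2.imwrite('pics/c7.png',np.hstack([a,b])[:,:,::-1])"
```

```text
tcp case mm [163.3 255.5 328.8]
d cm [-0.87 26.15  0.85] turn 0.1 yaw now 0.1 F [-0.5  0.3 -0. ] t 15.325
```

View pics/c7.png

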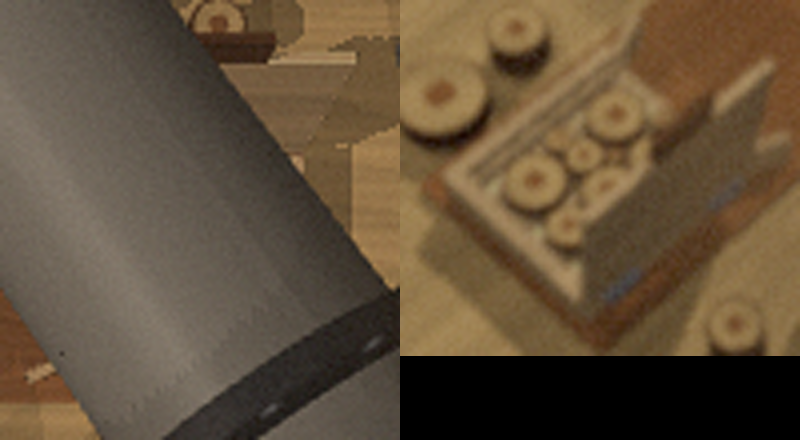

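The panel fills the pocket and sits flush at the mouth, around (650,100) in the right half, and the cover is still open. Now I'll go behind the cover.

Emit:
{"method": "carry_out", "body": {
  "deltas": [
    [[0, 6, 0], 0],
    [[0, 12, 0], 0],
    [[0, 18, 0], 0],
    [[0, 24, 0], 0],
    [[0, 26.2, 0], 0],
    [[0, 26.2, 4], 0],
    [[0, 26.2, 8], 0],
    [[0, 26.2, 10.8], 0],
    [[0, 26.2, 10.8], 0]
  ]
}}

```text
t: 16.55
eef_pos: [0.672, -0.1515, 0.2205]
tool_rot: [-0.0, 1.0, 0.001, -0.001]
contact_force: [-0.3, -0.0, 0.2]
gripper_width: -0.004
```

```bash
python3 -c "
from h import *
where();delta(150,-6,222,0)
import math
T=readout.get_obs()['eef_pos'];x0,z0=(T[0]-V[0])*1000,T[2]*1000
for t in [1.75,1.65,1.55,1.45,1.35,1.25,1.15,1.05,.95,.85,.75,.65,.55,.45,.35,.3,.25,.2,.15,.1,.05,0]:
    x=76-168*math.cos(t)+8*math.sin(t)+14.5;z=41+168*math.sin(t)+8*math.cos(t)+17
    print(t,round((x-x0)/10,2),round((z0-z)/10,2))
crop('scene',150,130,310,250,5,'pics/c8.png')"
```

```text
tcp case mm [159.4  -7.  220.5]
d cm [-0.94 -0.1  -0.15] turn 0.1 yaw now 0.1 F [-0.3 -0.   0.2] t 16.55
1.75 -3.11 -0.14
1.65 -4.77 -0.44
1.55 -6.44 -0.57
1.45 -8.12 -0.53
1.35 -9.79 -0.32
1.25 -11.43 0.05
1.15 -13.03 0.59
1.05 -14.56 1.28
0.95 -16.02 2.12
0.85 -17.38 3.1
0.75 -18.64 4.21
0.65 -19.78 5.44
0.55 -20.8 6.78
0.45 -21.67 8.22
0.35 -22.4 9.74
0.3 -22.71 10.52
0.25 -22.97 11.32
0.2 -23.2 12.13
0.15 -23.39 12.95
0.1 -23.53 13.77
0.05 -23.63 14.61
0 -23.69 15.45
```

View pics/c8.png

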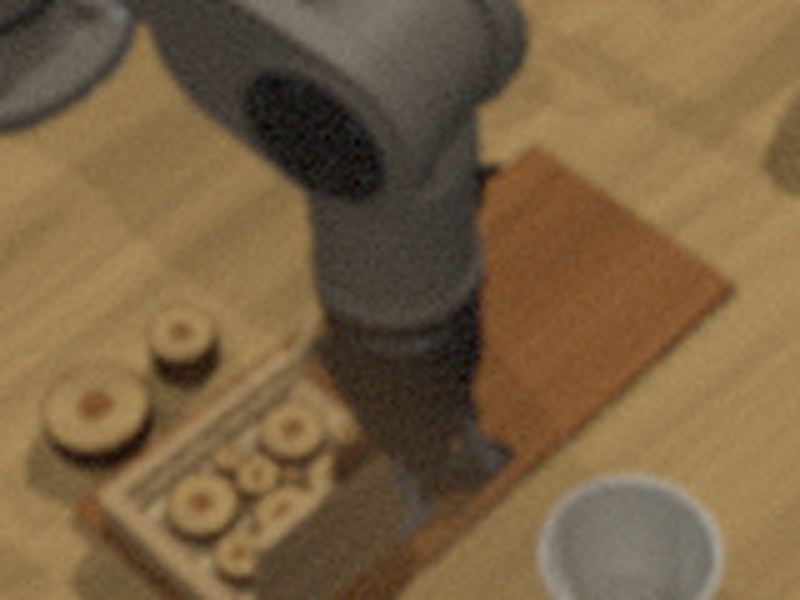

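The closed fingers are behind the cover, near (415,490). Now swing it along the arc.

Emit:
{"method": "carry_out", "body": {
  "deltas": [
    [[-1.5, 0, 0], 0],
    [[-3.1, 0, -0.1], 0],
    [[-4.0, 0, -0.3], 0],
    [[-4.8, 0, -0.4], 0],
    [[-5.6, 0, -0.5], 0],
    [[-6.4, 0, -0.6], 0],
    [[-7.3, 0, -0.6], 0],
    [[-8.1, 0, -0.5], 0],
    [[-9.0, 0, -0.4], 0],
    [[-9.8, 0, -0.3], 0]
  ]
}}

```text
t: 17.85
eef_pos: [0.5746, -0.1515, 0.2251]
tool_rot: [-0.0, 1.0, 0.0, 0.0]
contact_force: [1.5, 0.1, -1.0]
gripper_width: -0.001
```

```bash
cat > arc.py <<'E'
from h import *
import math
where();delta(0,-6,222,0)
T=readout.get_obs()['eef_pos'];x0,z0=(T[0]-V[0])*1000,T[2]*1000
for t in np.arange(1.35,-.01,-.05):
    x=76-168*math.cos(t)+8*math.sin(t)+14.5;z=41+168*math.sin(t)+8*math.cos(t)+17
    print(round(t,2),round((x-x0)/10,2),round((z0-z)/10,2))
E
python3 arc.py;python3 -c "
from h import *
crop('scene',150,130,310,250,5,'pics/c9.png')"
```

```text
tcp case mm [ 62.   -7.1 225.1]
d cm [-6.2  -0.13  0.3 ] turn 0.1 yaw now 0.1 F [ 1.5  0.1 -1. ] t 17.85
1.35 -0.05 0.14
1.3 -0.87 0.3
1.25 -1.69 0.51
1.2 -2.49 0.76
1.15 -3.28 1.05
1.1 -4.06 1.37
1.05 -4.81 1.74
1.0 -5.55 2.14
0.95 -6.27 2.58
0.9 -6.97 3.05
0.85 -7.64 3.56
0.8 -8.28 4.1
0.75 -8.9 4.67
0.7 -9.48 5.27
0.65 -10.04 5.9
0.6 -10.56 6.56
0.55 -11.05 7.24
0.5 -11.51 7.95
0.45 -11.93 8.68
0.4 -12.31 9.43
0.35 -12.66 10.19
0.3 -12.96 10.98
0.25 -13.23 11.78
0.2 -13.46 12.59
0.15 -13.64 13.41
0.1 -13.79 14.23
0.05 -13.89 15.07
-0.0 -13.95 15.91
```

View pics/c9.png

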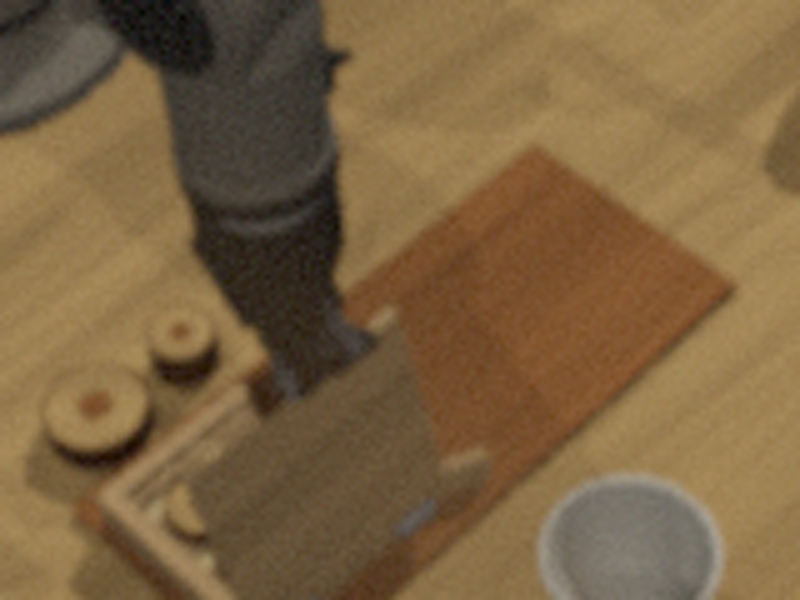

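The cover is following the finger, with about 1.5 N of contact. Continuing.

Emit:
{"method": "carry_out", "body": {
  "deltas": [
    [[-0.9, 0, 0.3], 0],
    [[-1.7, 0, 0.5], 0],
    [[-2.5, 0, 0.8], 0],
    [[-3.3, 0, 1.1], 0],
    [[-4.1, 0, 1.4], 0],
    [[-4.8, 0, 1.8], 0],
    [[-5.6, 0, 2.2], 0],
    [[-6.3, 0, 2.6], 0],
    [[-7.0, 0, 3.1], 0],
    [[-7.7, 0, 3.6], 0]
  ]
}}

```text
t: 19.15
eef_pos: [0.4961, -0.1517, 0.1885]
tool_rot: [0.0, 1.0, 0.0, -0.0]
contact_force: [0.3, -0.4, 0.4]
gripper_width: 0.002
```

Emit:
{"method": "carry_out", "body": {
  "deltas": [
    [[-0.6, 0, 0.5], 0],
    [[-1.3, 0, 1.1], 0],
    [[-1.8, 0, 1.7], 0],
    [[-2.4, 0, 2.3], 0],
    [[-2.9, 0, 3.0], 0],
    [[-3.4, 0, 3.7], 0],
    [[-3.9, 0, 4.4], 0],
    [[-4.3, 0, 5.1], 0],
    [[-4.7, 0, 5.9], 0],
    [[-4.7, 0, 5.9], 0]
  ]
}}

```text
t: 20.4
eef_pos: [0.4482, -0.1516, 0.1289]
tool_rot: [-0.0, 1.0, 0.001, -0.001]
contact_force: [0.6, -0.8, 0.3]
gripper_width: -0.001
```

```bash
python3 arc.py|tail -12; python3 -c "
from h import *
where()
crop('scene',150,130,310,250,5,'pics/c10.png')"
```

```text
0.55 1.59 -2.38
0.5 1.14 -1.67
0.45 0.72 -0.94
0.4 0.33 -0.19
0.35 -0.01 0.57
0.3 -0.32 1.36
0.25 -0.58 2.15
0.2 -0.81 2.96
0.15 -1.0 3.78
0.1 -1.14 4.61
0.05 -1.24 5.45
-0.0 -1.31 6.29
tcp case mm [-64.4  -7.4 128.9]
```

View pics/c10.png

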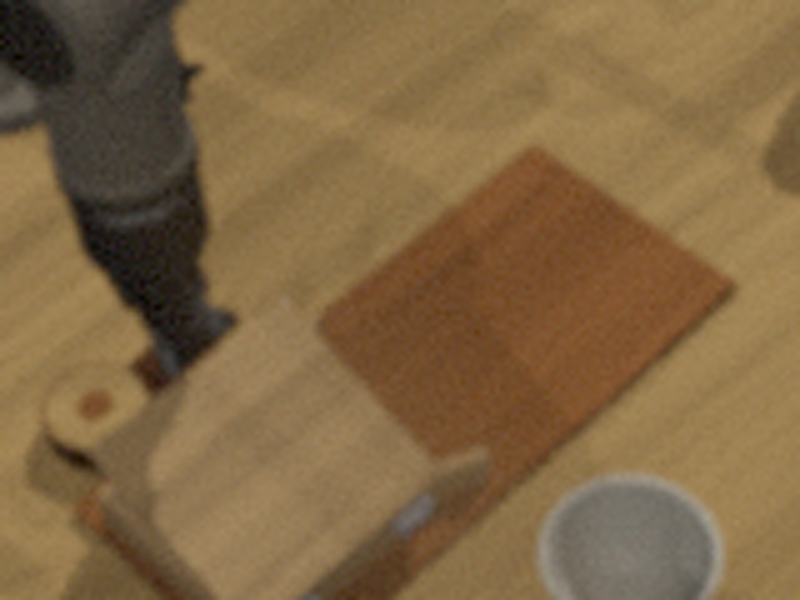

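The cover is at about 0.38 rad, with the fingers on the tab. Now the last, slow part.

Emit:
{"method": "carry_out", "body": {
  "deltas": [
    [[-0.2, 0, 0.6], 0],
    [[-0.3, 0, 1.2], 0],
    [[-0.5, 0, 1.8], 0],
    [[-0.6, 0, 2.4], 0],
    [[-0.7, 0, 3.0], 0],
    [[-0.8, 0, 3.6], 0],
    [[-0.9, 0, 4.2], 0],
    [[-0.9, 0, 4.8], 0],
    [[-0.9, 0, 5.2], 0],
    [[-0.9, 0, 5.2], 0]
  ]
}}

```text
t: 21.7
eef_pos: [0.4395, -0.1515, 0.077]
tool_rot: [-0.0, 1.0, 0.001, -0.001]
contact_force: [-0.4, -0.5, 0.7]
gripper_width: 0.002
```

Emit:
{"method": "carry_out", "body": {
  "deltas": [
    [[0, 0, 0.3], 0],
    [[0, 0, 0.6], 0],
    [[0, 0, 0.8], 0],
    [[0, 0, 0.9], 0],
    [[0, 0, 0.9], 0]
  ]
}}

```text
t: 22.32
eef_pos: [0.4396, -0.1515, 0.0679]
tool_rot: [-0.0, 1.0, 0.001, -0.001]
contact_force: [-0.4, 0.0, 0.4]
gripper_width: 0.004
```

Emit:
{"method": "carry_out", "body": {
  "deltas": [
    [[0, 0, 0.1], 0],
    [[0, 0, 0.2], 0],
    [[0, 0, 0.3], 0],
    [[0, 0, 0.3], 0]
  ]
}}

```text
t: 22.82
eef_pos: [0.4397, -0.1515, 0.0659]
tool_rot: [0.0, 1.0, 0.001, -0.001]
contact_force: [-4.4, 0.3, 14.8]
gripper_width: 0.005
```

Emit:
{"method": "carry_out", "body": {
  "deltas": [
    [[0, 0, 0.1], 0],
    [[0, 0, 0.2], 0],
    [[0, 0, 0.2], 0]
  ]
}}

```text
t: 23.2
eef_pos: [0.4397, -0.1515, 0.0656]
tool_rot: [0.002, 1.0, 0.001, -0.001]
contact_force: [-9.0, 1.0, 29.3]
gripper_width: -0.002
```

Firm contact with the tip at about 49 mm, which is the closed cover's top. I'll lift off, clear the view and check.

Emit:
{"method": "carry_out", "body": {
  "deltas": [
    [[0, 0, -2], 0],
    [[0, 0, -7], 0],
    [[0, 0, -13], 0],
    [[0, 0, -19], 0],
    [[0, 4, -24], 0],
    [[0, 10, -24], 0],
    [[0, 16, -24], 0],
    [[0, 22, -24], 0],
    [[0, 26, -24], 0],
    [[0, 26, -24], 0]
  ]
}}

```text
t: 24.45
eef_pos: [0.4392, -0.4145, 0.3052]
tool_rot: [0.001, 1.0, -0.002, -0.002]
contact_force: [0.0, 0.6, -0.8]
gripper_width: -0.002
```

```bash
python3 -c "
from h import *
import math
im=read_camera('top');im2=read_camera('scene')
a=cv2.resize(im[145:245,270:370],(400,400),interpolation=2)
b=cv2.resize(im2[190:270,150:230],(400,400),interpolation=2)
for th in (0,.05,.1):
  P=[]
  for r,y in ((182,-31),(182,19),(154,-87),(154,75)):
    P.append([*to_world(76-r*math.cos(th)+8*math.sin(th),y),(41+r*math.sin(th)+8*math.cos(th))/1000])
  print(th,((proj(P,'top')-[270,145])*4).round(1).tolist(),((proj(P,'scene')-[150,190])*5+[400,0]).round(1).tolist())
cv2.imwrite('pics/c11.png',np.hstack([a,b])[:,:,::-1])"
```

```text
0 [[234.4, 368.4], [162.6, 368.6], [313.4, 327.7], [81.4, 328.3]] [[525.6, 101.4], [583.8, 56.8], [485.0, 178.4], [674.0, 31.1]]
0.05 [[236.9, 367.3], [164.4, 367.6], [316.1, 326.4], [82.4, 327.1]] [[523.7, 94.1], [582.3, 49.3], [483.3, 172.4], [673.2, 24.8]]
0.1 [[239.3, 365.6], [166.2, 365.8], [318.7, 324.6], [83.4, 325.2]] [[522.3, 87.0], [581.3, 42.2], [481.9, 166.8], [672.9, 18.7]]
```

The picture limit is reached, so I'll check the tab numerically.

```bash
python3 -c "
from h import *
import math
for c in ('scene','top'):
  im=read_camera(c).astype(float).sum(2)
  best=[]
  for th in np.arange(-.04,.21,.02):
    P=[[*to_world(76-r*math.cos(th)+8*math.sin(th),y),(41+r*math.sin(th)+8*math.cos(th))/1000] for r,y in ((163,-31),(182,-31),(182,19),(163,19))]
    q=proj(P,c);m=np.zeros(im.shape,np.uint8);cv2.fillPoly(m,[np.round(q*16).astype(int)],1,shift=4)
    best.append((round(th,2),round(im[m>0].mean()),int(m.sum())))
  print(c,best)
for n in ('panel','cover_tab','slice_big','slice_mid','slice_tall','bowl','glue'):
  print(n,[(np.round(d['centre']),round(d['score'],2)) for d in models.spot_in(n,'scene')[:1]])
"
```

```text
scene [(np.float64(-0.04), 160, 89), (np.float64(-0.02), 163, 89), (np.float64(0.0), 170, 92), (np.float64(0.02), 171, 80), (np.float64(0.04), 179, 88), (np.float64(0.06), 184, 84), (np.float64(0.08), 198, 92), (np.float64(0.1), 215, 101), (np.float64(0.12), 221, 97), (np.float64(0.14), 231, 101), (np.float64(0.16), 231, 101), (np.float64(0.18), 250, 101), (np.float64(0.2), 250, 101)]
top [(np.float64(-0.04), 148, 152), (np.float64(-0.02), 148, 152), (np.float64(0.0), 148, 148), (np.float64(0.02), 148, 152), (np.float64(0.04), 148, 152), (np.float64(0.06), 148, 152), (np.float64(0.08), 150, 156), (np.float64(0.1), 145, 147), (np.float64(0.12), 145, 152), (np.float64(0.14), 145, 152), (np.float64(0.16), 146, 156), (np.float64(0.18), 146, 146), (np.float64(0.2), 146, 156)]
panel []
cover_tab [(array([223., 199.]), 0.7)]
slice_big [(array([212., 169.]), 0.59)]
slice_mid [(array([203., 186.]), 0.75)]
slice_tall [(array([269., 236.]), 0.47)]
bowl [(array([243., 274.]), 0.89)]
glue [(array([298., 190.]), 0.87)]
```

Everything agrees with a cover that is down. Handing in.

```bash
python3 -c "
from station import bot;print(bot.hand_in())"
```

```text
the job is handed in; nothing more can be done
None
```

I slid the panel home, lowered the cover onto its stop and handed the job in at about 25 s. No verdict was reported.

**Panel:** I squared and roughly centred it with a two-finger push on its far side, then pushed it in from behind. The tool stalled at 86.7 mm in case y while the force rose to 7.8 N. That means home if the finger half-width is about 11.7 mm, which I inferred from where it stalled; the pad size gives 11 mm. A scene picture taken before closing showed the panel filling the pocket, flush with the mouth.

**Cover:** I swung it down with the closed fingers along the tab's arc, slowing at the end, and pressed until the force reached 29 N. The fingertips were then at about 49 mm, the height of the closed cover's top.

**Last checks:**
- **Cover angle:** in the scene picture, the tab matched a cover angle of about 0, though the fit can't separate values within a few hundredths of a radian. The same check in the top picture told me nothing, probably because the arm was in the way.
- **Not viewed:** the 12-picture limit was reached, so I did not view the final state. The closed cover hides the panel, so I could not look at it again.
- **Bystanders:** both loose slices, the tall slice, the bowl and the glue were found at the end about where the first picture showed them. I did not check the awl, jar and mallet, but the arm never went near them.

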